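# Set the kiln's vent to half

## Robot

A 6-joint arm with a two-finger parallel gripper is mounted at the origin on the work surface. World frame = base frame: x ahead of the robot, y to its left, z up, the work surface at z = 0. Lengths are in m, angles in degrees, forces in N, time in s.
With the tool pointing down it reaches from about 0.4 to 0.825 m from the base axis. Payload 7 kg.
Tool frame: the origin (TCP) lies on the front face of the gripper's body, between the roots of the fingers; the fingertips stand 66 mm ahead of it and the grasp point (between the pads) lies 47 mm ahead of it; z points along the fingers, y is the line along which they close (so a half turn about z gives the same grasp; the last joint's range is limited). The gripper opens to 88 mm and grips with 3 to 60 N. Pads are 19 mm wide; open, the fingers measure 130 mm over their backs; the gripper's body (78 mm by 193 mm) begins 47 mm behind the grasp point.
Start: joints at [-48.982, 20.546, 0.682, 0, -70.136, -16.507], TCP at [0.28, -0.614, 0.292] pointing down, gripper open.
Joint ranges: [-176.03, 176.03], [-82.01, 121.73], [-58.28, 71.71], [-173.87, 95.51], [-174.79, -0.11], [-173.66, 173.66]. Speed limits (degrees/s): [136.94, 136.94, 172.46, 180, 180, 180].

## Interface

Orientations are given as [roll, pitch, yaw] about the fixed x, y, z axes, in that order (R = Rz(yaw) Ry(pitch) Rx(roll)).
In Python, from plant import ctrl gives the robot as it stands.
- The arm moves only by the tool send_rows, never from a script. Its argument "deltas" is a list of rows, each a list of 2 entries, a list of its own where there are three numbers: the shift along the tool's x, y, z each as a share of 800 mm, from -1 to 1, then the turn about the tool's z as a share of 90 degrees, from -1 to 1. A call has exactly 5 rows; each row is the pose to reach, as a shift and turn from the pose commanded when the call began, along the tool's axes at that moment; what a row does not reach only later rows make up. A row lasts 1/12 s, in which the tool goes at most 41.7 mm and 7.16 degrees, less where a joint would pass 70% of its speed; a pose out of reach is approached as far as the arm can. A call with a number of a shift or a turn outside -1 to 1 is refused whole. A call with a gripper value outside its range is refused whole. "gripper" is the opening, from 0 (shut) to 1 (fully open), set as the call begins (left out, the last holds). The fingers move at their own pace and stop on an object; the grip force is fixed at half the most. Time passes only in rows, so rows that repeat a pose let the fingers close, or fill a call up. It gives the time, the measured TCP pose, the force, the opening and the grip force at its end, in the units of the state.
- ctrl.get_obs(): the state, without advancing time (a new reading comes with each control period).
- ctrl.snapshot(name): name is "side" or "top"; returns a dict with "color" (384x512x3 uint8, red, green, blue), "vertical_fov" (degrees; the focal length in pixels is half the picture's height over the tangent of half this angle, whatever the lens; pixels are square), "cx", "cy" (the principal point, pixels), "rvec" (rotation vector, rad) and "tvec" (3), from world to camera coordinates, as OpenCV has them. Camera axes: x right, y down, z forward; pixel columns grow to the right and rows downward; lengths in m; the calibration is good to about 2 mm. A picture is of the moment at which its call begins. There is no depth.
- ctrl.close_job(): hands the job in; it is judged then, once.
Trained networks look in a picture, given as the dict that the camera call returned (one of the last four; its "shot" number tells which), for a name from the list of things; names that differ only in an ending like _2 or _b are one class to them, and where a whole thing is asked for, a point or a joint stands for the part that bears it (a point fixed in the world has none). Each returns a list of dicts, best first, with "conf" (0 to 1); they miss things now and then, are a little off and sometimes report something else, mostly with a low value. They report only what shows in the picture. A call takes as long as a camera call.
- ctrl.boxes_of(picture, thing): "xy" ([column, row] as shares, 0 to 1, of the picture: columns of its width, rows of its height, amid what is visible of it).
- ctrl.cut_out(picture, thing): "pixels" (384x512 bool, what is visible of it) and "xy" ([column, row] as shares, 0 to 1, of the picture: columns of its width, rows of its height, amid what is visible of it).
The state is a dict: "clock": time; "joint_pos": joint angles; "qvel": joint speeds; "tau": joint torques, N m; "tool_pos": TCP position; "orientation": TCP orientation; "force": force on the tool from outside, world axes, zero at the start; "moment": the same for the moment, N m; "opening": finger opening in m; "gripper_force": force on a finger pad.
Only numpy, scipy, OpenCV 4.12 (cv2) and the standard library are available. Lean on these libraries where they do the work, as an engineer would, in place of code of your own. Each camera call takes 0.05 s, during which the arm holds its last target. There are 200 camera calls.

## Task

On the roof of the bench kiln two steel shutters slide over two ports. Take the larger shutter, which stands fully open, by its white knob and slide it over its port one click on, to its middle stop, so that it half covers the port, and let go; leave the smaller shutter where it is.

Things in the scene. Friction and masses are not known exactly. Their poses are not given: they have to be found in the camera images.
- vent_grip (a point): Grip point of the LARGER shutter: on the axis of its upright white ceramic knob (22 mm across, 65 mm tall, its 4 mm foot 28 mm across), 23 mm below the knob's top and 42 mm above its steel plate (72 x 92 mm, 4 mm thick), at the plate's middle. Turns with the kiln: z up; the shutter closes, level, along this point's own -x axis; y runs across the rails.
- vent_shutter (a joint): Travel of the larger shutter in m: 0 fully open (where it starts), growing as it closes along -x of vent_grip to 0.072, fully closed. Sprung click stops at 0, 0.036 (half, the middle stop) and 0.072. Leaving a stop takes about 7 N; let go within 12 mm of the middle stop, the spring draws it to within about 4 mm of it. Otherwise friction holds it.
- vent: Fixed frame of the larger shutter, 156 x 110 mm, on the flat roof (200 mm up) of a grey kiln 270 x 370 mm; origin: centre of its underside; axes as vent_grip, -x to the kiln's door. 64 mm port at x = -36 mm; knob at x = +36 open, 0 half, -36 closed. Rails 14 mm, shutter lobes 22 mm and the click plunger's block (22 mm square at y = +83) 26 mm above the roof. Low loose things near.
- peep_grip (a point): The same point on the SMALLER shutter, to be left alone: on the axis of its white knob (14 mm across, 45 mm tall), 23 mm below the knob's top and 22 mm above its plate (44 x 52 mm, over a 30 mm port). It stands beside the larger one, its rails 160 mm away in y, moves along x against about 2.5 N of friction without stops, and may start anywhere in its 40 mm travel.

How it is judged (in metres and radians):
At the end, for the whole second after the job is handed in: The larger shutter rests in its middle stop (travel 36 mm, within 10 mm), still and released; the smaller shutter is within 10 mm of where it was (value of joint vent_shutter between 0.026 and 0.046 m and velocity of joint vent_shutter between -0.01 and 0.01 m/s and distance of peep_grip from where it was at the start of the episode below 0.01 m); the robot touches nothing.
It fails at once if the smaller shutter is shifted by more than 10 mm (distance of peep_grip from where it was at the start of the episode above 0.01 m).
It also fails if it takes over 32 s, if anything falls off the work surface, if the arm or the gripper's body presses on something with over 40 N, if the wrist force passes 120 N, or if a joint passes its speed limit or range.

## Working session

There is one attempt and no reset: what is moved stays moved. The work goes in short steps, Python scripts to look and compute and a tool call to move; the robot and the scene stay as the last step left them, time stands still between calls to the robot, and variables do not carry over. Pictures are saved under pics/ and viewed, at most 10 in all, crops included, and the job is handed in when it is done.

Besides the shell and the picture viewer there is one more tool, called after "Emit:" by a JSON object that holds its "name" and its "arguments". send_rows: Moves the arm, as the interface text tells. Shift numbers are shares of 800 mm and turn numbers shares of 90 degrees, none past 1 either way. Its arguments: {"type":"object","properties":{"deltas":{"type":"array","items":{"type":"array"}},"gripper":{"type":"number"}},"required":["deltas"]}

```bash
ls; mkdir -p pics
cat > h.py <<'E'
import numpy as np, cv2
from plant import ctrl
def cam(s):
    f=192/np.tan(np.radians(s["vertical_fov"])/2)
    K=np.array([[f,0,s["cx"]],[0,f,s["cy"]],[0,0,1]])
    return K,cv2.Rodrigues(np.array(s["rvec"],float))[0],np.array(s["tvec"],float).ravel()
def ray(s,uv):
    K,R,t=cam(s); d=R.T@np.linalg.solve(K,[uv[0],uv[1],1]); return -R.T@t,d
def at_z(s,uv,z):
    c,d=ray(s,uv); return c+d*(z-c[2])/d[2]
def tri(pairs):
    A=np.zeros((3,3));b=np.zeros(3)
    for s,uv in pairs:
        c,d=ray(s,uv); d=d/np.linalg.norm(d); P=np.eye(3)-np.outer(d,d); A+=P;b+=P@c
    return np.linalg.solve(A,b)
def proj(s,p):
    K,R,t=cam(s); q=K@(R@np.asarray(p)+t); return q[:2]/q[2]
E
python3 - <<'E'
from h import *
S={}
for n in("side","top"):
    s=S[n]=ctrl.snapshot(n); cv2.imwrite(f"pics/{n}1.png",s["color"][:,:,::-1])
    print(n,{k:v for k,v in s.items() if k!="color"}, ray(s,(256,192))[0])
    for th in("vent_grip","peep_grip","vent"):
        for b in ctrl.boxes_of(s,th)[:3]:
            print(th,b["conf"],np.array(b["xy"])*[512,384], [at_z(s,np.array(b["xy"])*[512,384],z).round(3) for z in(.21,.25)])
E
```

```text
pics
side {'vertical_fov': 50.815025509041575, 'cx': 254.496026118066, 'cy': 193.86847891370408, 'rvec': array([ 0.45680751, -2.62071312,  1.39159294]), 'tvec': array([0.55577184, 0.31512812, 0.70444378]), 'shot': 1} [0.40347856 0.56926379 0.64619882]
vent_grip 0.65 [246.8864 276.0192] [array([0.546, 0.169, 0.21 ]), array([0.533, 0.206, 0.25 ])]
peep_grip 0.84 [288.7168 211.6992] [array([ 0.53 , -0.007,  0.21 ]), array([0.518, 0.046, 0.25 ])]
vent 0.83 [268.288  282.5088] [array([0.512, 0.17 , 0.21 ]), array([0.502, 0.207, 0.25 ])]
top {'vertical_fov': 51.517872113722426, 'cx': 253.49855804422404, 'cy': 195.58549362107664, 'rvec': array([ 2.11864374, -2.13409354,  0.19246293]), 'tvec': array([0.06121611, 0.63002752, 0.80046116]), 'shot': 2} [0.47603211 0.05676683 0.90088351]
vent_grip 0.62 [185.4976 230.0928] [array([0.542, 0.175, 0.21 ]), array([0.539, 0.168, 0.25 ])]
peep_grip 0.55 [284.7232 236.6976] [array([0.53 , 0.003, 0.21 ]), array([0.527, 0.006, 0.25 ])]
vent 0.72 [189.0816 252.5184] [array([0.504, 0.168, 0.21 ]), array([0.502, 0.162, 0.25 ])]
```

View pics/side1.png

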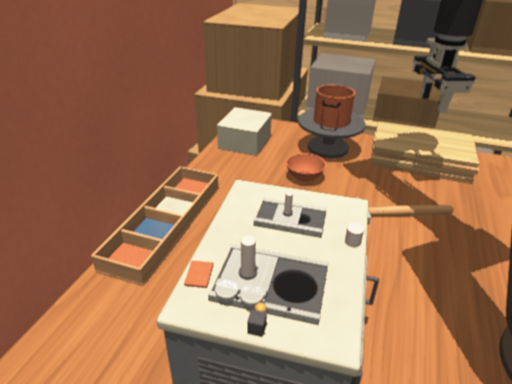

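View pics/top1.png

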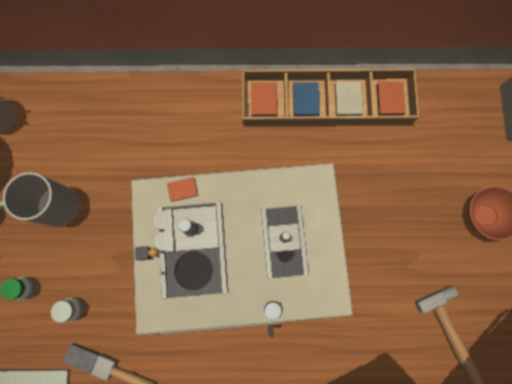

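The side view shows the large knob at about (248,257) and the small one at (289,203). In the top view the large knob is near (187,227) and the small one near (286,238). The kiln door is towards -x world. I'll enlarge both knobs and measure the roof yaw.

Run:
```python
from h import *
s,t=ctrl.snapshot("side"),ctrl.snapshot("top")
a=cv2.resize(s["color"][225:325,195:345],None,fx=5,fy=5,interpolation=cv2.INTER_CUBIC)[:, :, ::-1]
b=cv2.resize(t["color"][195:305,125:235],None,fx=5,fy=5,interpolation=cv2.INTER_CUBIC)[:, :, ::-1]
cv2.imwrite("pics/a.png",a);cv2.imwrite("pics/b.png",b)
cs=[at_z(t,c,.2) for c in((132,179),(333,165),(352,315),(136,332))]
print(np.round(cs,3)); 
for i in range(4):
    d=cs[(i+1)%4]-cs[i]; print(np.linalg.norm(d),np.degrees(np.arctan2(d[1],d[0])))
m=ctrl.cut_out(t,"vent")
if m: 
    px=np.argwhere(m[0]["pixels"])[:,::-1]; w=np.array([at_z(t,p,.21)[:2] for p in px],np.float32); print(m[0]["conf"],cv2.minAreaRect(w))
```

```text
[[ 0.636  0.276  0.2  ]
 [ 0.66  -0.088  0.2  ]
 [ 0.397 -0.109  0.2  ]
 [ 0.372  0.256  0.2  ]]
0.36461007604070855 -86.32935321860202
0.2634687850152227 -175.4467512595231
0.3662533107826841 93.9209494072131
0.26504857268517323 4.1934966861847025
```

View pics/a.png

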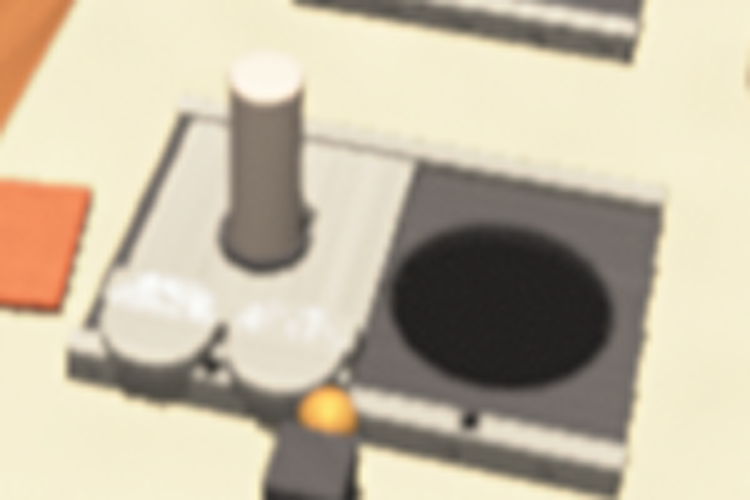

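View pics/b.png

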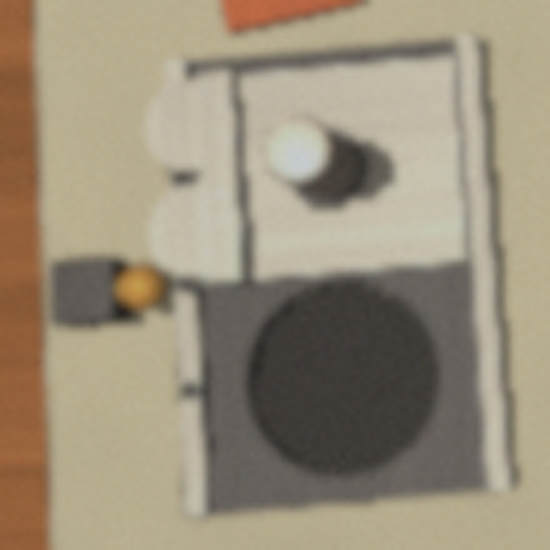

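The crops put the knob's top centre at about (247.7,240.2) in side and (184.2,225.0) in top. The shutter is open, with its plate away from the door, and the yaw is about 4.3°.

```bash
cat > m.py <<'E'
from h import *
s,t=ctrl.snapshot("side"),ctrl.snapshot("top")
k=tri([(s,(247.7,240.2)),(t,(184.2,225.0))]); print("knobtop",k,proj(s,k),proj(t,k))
# port centre, top view, floor of plate ~.205
pc=at_z(t,((342+.5)/5-.5+125,(378+.5)/5-.5+195),.206); d=k-pc; print("port",pc,"dist",np.hypot(*d[:2]),np.degrees(np.arctan2(d[1],d[0])))
ed=[[at_z(t,np.array(p)/5-.4+[125,195],.214) for p in q] for q in(((470,40),(500,485)),((180,65),(195,510)),((55,290),(48,290)))]
for a,b in ed[:2]: d=a-b; print(np.linalg.norm(d),np.degrees(np.arctan2(d[1],d[0])))
o=ctrl.get_obs(); print(o["clock"],o["tool_pos"],o["orientation"],o["opening"])
from scipy.spatial.transform import Rotation as Ro
R=Ro.from_euler("xyz",o["orientation"],degrees=True).as_matrix(); print(R.round(3))
g=k-[0,0,.023]; tcp=g+[0,0,.047]
print("grip",g,"tcp goal",tcp,"shift tool",R.T@(tcp-o["tool_pos"])/.8)
E
python3 m.py
```

```text
knobtop [0.54510815 0.16624748 0.27723689] [248.52013513 240.36750811] [184.04249089 224.27838345]
port [0.47376735 0.16145222 0.206     ] dist 0.07150177775271624 3.8454217302435
0.15210808323503344 4.296060499647735
0.1513700486328771 3.90139719568887
0.65 [ 0.27998844 -0.61414814  0.2921838 ] [-1.79998917e+02  4.17731712e-04 -1.55489581e+02] 0.0876303668062617
[[-0.91  -0.415  0.   ]
 [-0.415  0.91  -0.   ]
 [-0.    -0.    -1.   ]]
grip [0.54510815 0.16624748 0.25423689] tcp goal [0.54510815 0.16624748 0.30123689] shift tool [-0.70622832  0.75010443 -0.01132539]
```

Everything agrees: knob-to-port distance is 71.5 mm (72 expected), the knob top is at 0.277 m and the yaw is about 4.1°. I'll raise the arm first, then cross.

Emit:
{"name": "send_rows", "arguments": {"deltas": [[[0,0,-0.04],0],[[0,0,-0.08],0],[[0,0,-0.12],0],[[0,0,-0.16],0],[[0,0,-0.2],0]], "gripper": 1}}

```text
clock: 1.07
tool_pos: [0.2798, -0.6139, 0.454]
orientation: [-180.0, 0.0, -155.5]
force: [0.6, -0.6, -0.7]
opening: 0.0876
gripper_force: 0.0
```

Emit:
{"name": "send_rows", "arguments": {"deltas": [[[-0.028,0.03,0],0],[[-0.056,0.06,0],0],[[-0.084,0.09,0],0],[[-0.112,0.12,0],0],[[-0.14,0.15,0],0]]}}

```text
clock: 1.48
tool_pos: [0.3322, -0.4571, 0.4522]
orientation: [-180.0, 0.0, -155.5]
force: [0.4, -0.5, 0.8]
opening: 0.0879
gripper_force: 0.0
```

Emit:
{"name": "send_rows", "arguments": {"deltas": [[[-0.028,0.03,0],0],[[-0.056,0.06,0],0],[[-0.084,0.09,0],0],[[-0.112,0.12,0],0],[[-0.14,0.15,0],0]]}}

```text
clock: 1.9
tool_pos: [0.3842, -0.3013, 0.4525]
orientation: [-180.0, 0.0, -155.5]
force: [0.7, 0.1, 0.3]
opening: 0.0875
gripper_force: 0.0
```

Emit:
{"name": "send_rows", "arguments": {"deltas": [[[-0.028,0.03,0],0],[[-0.056,0.06,0],0],[[-0.084,0.09,0],0],[[-0.112,0.12,0],0],[[-0.14,0.15,0],0]]}}

```text
clock: 2.32
tool_pos: [0.4363, -0.1456, 0.4526]
orientation: [-180.0, 0.1, -155.5]
force: [1.1, -0.2, -0.2]
opening: 0.0874
gripper_force: 0.0
```

Emit:
{"name": "send_rows", "arguments": {"deltas": [[[-0.028,0.03,0],0],[[-0.056,0.06,0],0],[[-0.084,0.09,0],0],[[-0.112,0.12,0],0],[[-0.14,0.15,0],0]]}}

```text
clock: 2.73
tool_pos: [0.4885, 0.0101, 0.4526]
orientation: [-180.0, 0.1, -155.5]
force: [0.1, 0.0, -0.1]
opening: 0.0881
gripper_force: 0.0
```

Emit:
{"name": "send_rows", "arguments": {"deltas": [[[-0.028,0.03,0],0.05],[[-0.056,0.06,0],0.1],[[-0.084,0.09,0],0.15],[[-0.112,0.12,0],0.2],[[-0.14,0.15,0],0.227]]}}

```text
clock: 3.15
tool_pos: [0.5407, 0.1658, 0.4525]
orientation: [180.0, 0.0, -176.2]
force: [1.4, 0.5, -0.6]
opening: 0.0878
gripper_force: 0.0
```

Emit:
{"name": "send_rows", "arguments": {"deltas": [[[-0.005,0,0.03],0],[[-0.005,0,0.06],0],[[-0.005,0,0.09],0],[[-0.005,0,0.1],0],[[-0.005,0,0.1],0]]}}

```text
clock: 3.57
tool_pos: [0.5439, 0.1641, 0.3702]
orientation: [-179.9, -0.2, -175.9]
force: [-0.3, -0.4, -0.5]
opening: 0.0881
gripper_force: 0.0
```

Run:
```python
from h import *
s,t=ctrl.snapshot("side"),ctrl.snapshot("top")
o=ctrl.get_obs(); print(o["tool_pos"],o["orientation"],o["force"])
im=cv2.resize(s["color"][125:325,150:400],None,fx=3,fy=3)[:,:,::-1]
im=np.ascontiguousarray(im)
# predicted knob axis + commanded tool axis
for p,c in(((.545,.1662,.277),(0,0,255)),((*o["tool_pos"][:2],.277),(0,255,0)),((*o["tool_pos"][:2],o["tool_pos"][2]-.066),(255,0,0))):
    q=(proj(s,p)-[150,125])*3; cv2.circle(im,tuple(int(x) for x in q),4,c,-1)
cv2.imwrite("pics/c.png",im)
```

```text
[0.5450605  0.16427905 0.37348114] [-1.79997672e+02  7.79975916e-02 -1.75920836e+02] [ 0.26017245 -0.27089112 -0.20912639]
```

View pics/c.png

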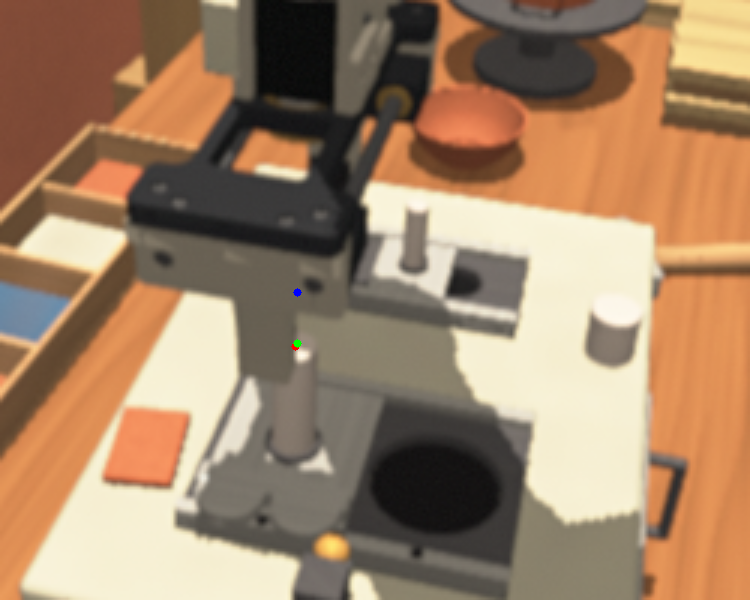

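The side crop shows the near finger coming down alongside the knob, and the tool axis agrees with the knob top to about 2 mm. The smaller shutter is clear, so I'll descend and close.

Emit:
{"name": "send_rows", "arguments": {"deltas": [[[0,0.0025,0.02],0],[[0,0.0025,0.045],0],[[0,0.0025,0.07],0],[[0,0.0025,0.088],0],[[0,0.0025,0.088],0]]}}

```text
clock: 4.08
tool_pos: [0.544, 0.1661, 0.3007]
orientation: [-180.0, -0.1, -175.9]
force: [0.1, -0.9, -0.9]
opening: 0.0875
gripper_force: 0.0
```

Emit:
{"name": "send_rows", "arguments": {"deltas": [[[0,0,0],0],[[0,0,0],0],[[0,0,0],0],[[0,0,0],0],[[0,0,0],0]], "gripper": 0}}

```text
clock: 4.5
tool_pos: [0.5447, 0.1665, 0.3027]
orientation: [180.0, 0.1, -175.9]
force: [-0.2, -0.3, 0.6]
opening: 0.0596
gripper_force: 0.0
```

Emit:
{"name": "send_rows", "arguments": {"deltas": [[[0,0,0],0],[[0,0,0],0],[[0,0,0],0],[[0,0,0],0],[[0,0,0],0]]}}

```text
clock: 4.92
tool_pos: [0.5444, 0.1664, 0.3017]
orientation: [-180.0, -0.0, -175.9]
force: [-0.2, 0.3, -0.2]
opening: 0.0266
gripper_force: 0.0
```

Emit:
{"name": "send_rows", "arguments": {"deltas": [[[0,0,0],0],[[0,0,0],0],[[0,0,0],0],[[0,0,0],0],[[0,0,0],0]]}}

```text
clock: 5.33
tool_pos: [0.5444, 0.1653, 0.3017]
orientation: [-179.9, -0.0, -175.9]
force: [0.9, -4.7, 0.4]
opening: 0.0215
gripper_force: 30.0
```

The gripper holds the knob (opening 21.5 mm, 30 N). Tool +x is the closing direction, so 36 mm is 0.045.

Emit:
{"name": "send_rows", "arguments": {"deltas": [[[0.005,0,0],0],[[0.01,0,0],0],[[0.015,0,0],0],[[0.02,0,0],0],[[0.025,0,0],0]]}}

```text
clock: 5.75
tool_pos: [0.5257, 0.1638, 0.3017]
orientation: [-179.9, 0.1, -175.9]
force: [6.4, -7.0, -2.7]
opening: 0.0216
gripper_force: 30.0
```

Emit:
{"name": "send_rows", "arguments": {"deltas": [[[0.005,0,0],0],[[0.01,0,0],0],[[0.015,0,0],0],[[0.02,0,0],0],[[0.02,0,0],0]]}}

```text
clock: 6.17
tool_pos: [0.5078, 0.1624, 0.3017]
orientation: [-179.9, -0.1, -175.9]
force: [-1.3, -6.2, 0.3]
opening: 0.0213
gripper_force: 30.0
```

Emit:
{"name": "send_rows", "arguments": {"deltas": [[[0,0,0],0],[[0,0,0],0],[[0,0,0],0],[[0,0,0],0],[[0,0,0],0]]}}

```text
clock: 6.58
tool_pos: [0.5081, 0.1625, 0.3017]
orientation: [-179.9, -0.1, -175.9]
force: [-0.8, -5.8, 1.5]
opening: 0.0215
gripper_force: 30.0
```

Run:
```python
from h import *
s,t=ctrl.snapshot("side"),ctrl.snapshot("top")
o=ctrl.get_obs(); print(o["tool_pos"],o["orientation"],o["force"],o["opening"])
cv2.imwrite("pics/d.png",cv2.resize(s["color"][125:325,150:400],None,fx=3,fy=3)[:,:,::-1])
```

```text
[0.50813309 0.16243841 0.30169527] [-1.79862728e+02 -8.38880036e-02 -1.75942079e+02] [-0.50662106 -6.20925864  1.13938345] 0.02147800485260918
```

View pics/d.png

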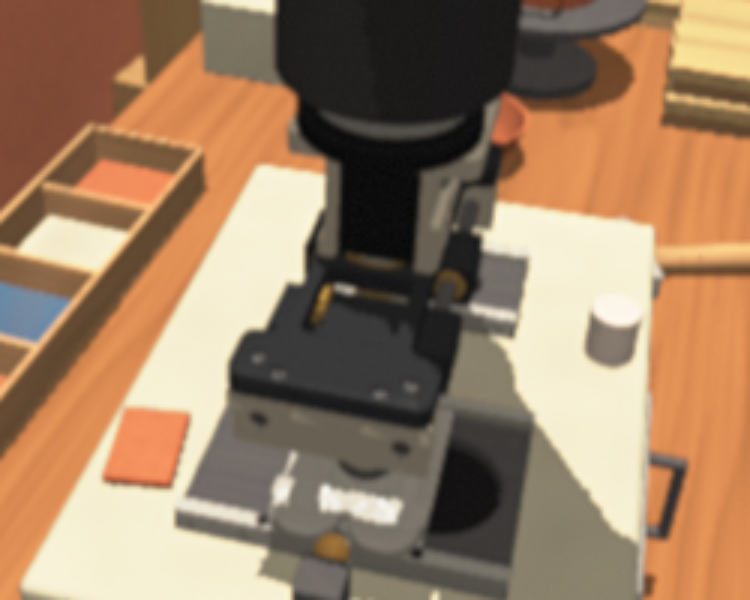

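The plate now half covers the port (port near (465,490) in the crop) and the plunger sits between the lobes, at 36 mm of travel. I'll release and lift.

Emit:
{"name": "send_rows", "arguments": {"deltas": [[[0,0,0],0],[[0,0,0],0],[[0,0,0],0],[[0,0,0],0],[[0,0,0],0]], "gripper": 1}}

```text
clock: 7.1
tool_pos: [0.5086, 0.164, 0.3017]
orientation: [180.0, 0.0, -175.9]
force: [-0.4, -0.1, -0.6]
opening: 0.0495
gripper_force: 0.0
```

Emit:
{"name": "send_rows", "arguments": {"deltas": [[[0,0,0],0],[[0,0,0],0],[[0,0,0],0],[[0,0,0],0],[[0,0,0],0]]}}

```text
clock: 7.52
tool_pos: [0.5086, 0.1638, 0.3018]
orientation: [180.0, 0.0, -175.9]
force: [0.2, -0.0, 0.4]
opening: 0.0821
gripper_force: 0.0
```

Emit:
{"name": "send_rows", "arguments": {"deltas": [[[0,0,-0.02],0],[[0,0,-0.05],0],[[0,0,-0.09],0],[[0,0,-0.13],0],[[0,0,-0.17],0]]}}

```text
clock: 7.93
tool_pos: [0.5083, 0.1636, 0.4393]
orientation: [-180.0, -0.0, -175.9]
force: [0.1, 1.7, 0.4]
opening: 0.0875
gripper_force: 0.0
```

Emit:
{"name": "send_rows", "arguments": {"deltas": [[[0.02,-0.03,0],0],[[0.04,-0.06,0],0],[[0.06,-0.1,0],0],[[0.07,-0.14,0],0],[[0.08,-0.18,0],0]]}}

```text
clock: 8.35
tool_pos: [0.454, 0.0144, 0.4382]
orientation: [180.0, 0.1, -175.8]
force: [1.6, 0.2, -0.0]
opening: 0.0875
gripper_force: 0.0
```

Emit:
{"name": "send_rows", "arguments": {"deltas": [[[0,-0.04,0],0],[[0,-0.08,0],0],[[0,-0.12,0],0],[[0,-0.16,0],0],[[0,-0.2,0],0]]}}

```text
clock: 8.77
tool_pos: [0.466, -0.1456, 0.4381]
orientation: [180.0, 0.0, -175.9]
force: [1.5, 0.2, 0.4]
opening: 0.0876
gripper_force: 0.0
```

Emit:
{"name": "send_rows", "arguments": {"deltas": [[[0,0,0],0],[[0,0,0],0],[[0,0,0],0],[[0,0,0],0],[[0,0,0],0]]}}

```text
clock: 9.18
tool_pos: [0.4664, -0.1431, 0.4379]
orientation: [180.0, 0.0, -175.8]
force: [0.0, -0.3, 0.4]
opening: 0.0877
gripper_force: 0.0
```

Run:
```python
from h import *
s,t=ctrl.snapshot("side"),ctrl.snapshot("top")
o=ctrl.get_obs(); print(o["clock"],o["tool_pos"],o["force"])
cv2.imwrite("pics/e.png",np.hstack([cv2.resize(x["color"],(400,300)) for x in(s,t)])[:,:,::-1])
```

```text
9.2833 [ 0.46642318 -0.14311792  0.43792912] [-0.53980577  0.41005702 -0.30641672]
```

View pics/e.png

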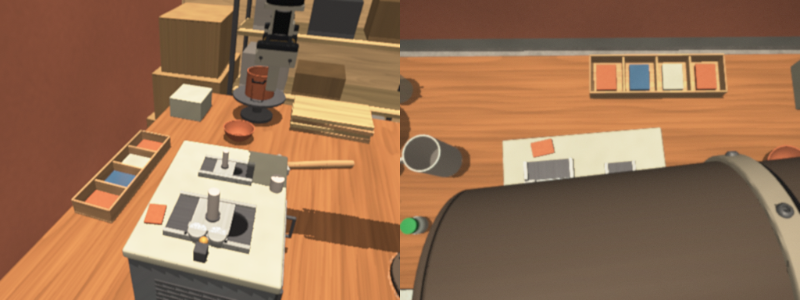

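The side view shows the large shutter half over its port, with the knob at about (213,200) and the plunger between the lobes. The small shutter looks unmoved and the arm is clear. Handing in.

```bash
python3 -c "
from plant import ctrl
print(ctrl.close_job())"
```

```text
the job is handed in; nothing more can be done
None
```

The larger shutter is at its middle stop, half over its port, and released; the smaller one looks unmoved, the arm is clear, and the job was handed in at about 9.3 s (no verdict was returned).

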